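# Gap disc and bayonet cap on a sprung inductor core

### The job

Assemble the inductor so I can read it on the meter: lay the separator disc centred on the sprung lower core of the coil base and let go of it, then put the bayonet cap over it with its slots on the base's lugs, push it down against the spring and twist it a quarter turn clockwise (seen from above). Finish while still gripping the cap and pressing it fully home, its rim down on the base plate, with the disc clamped inside. Leave the screwdriver, the wire spool and the meter where they are.

Things in the scene. Friction and masses are not known exactly. Their poses are not given: they have to be found in the camera images.
- base: Coil base, fixed to the bench: aluminium plate 100 x 100 x 10 mm with an upright black post, 50 mm diameter, copper band, in its middle; post top 34 mm above the bench. The sprung lower core stands out of the post's top. Two lugs on the post (see point lug). Origin: centre of the plate's underside, on the bench; z up. A half turn about z looks the same.
- seat (a point): Point on the base's axis 50 mm above the bench: centre of the top face of the lower core (a dark disc 42 mm in diameter) while its spring is relaxed. Axes as the base's.
- lower_core (a joint): How far the lower core is pressed down into the post, in m: 0 relaxed (top face 50 mm above the bench), limit 0.013. Spring: 6 N to start moving, plus 0.6 N per mm. With the disc on it and the cap fully home it reads about 0.010.
- disc: Separator disc, plain white plastic, 46 mm diameter, 5 mm thick, about 16 g. Lies flat on the tin at the start, underside 28 mm above the bench. Origin: centre of its underside.
- tin: Small round steel tin, fixed, that the disc lies on: foot 52 mm diameter and 4 mm high, body 27 mm diameter, top 28 mm above the bench. Origin: centre of its underside.
- cap: Bayonet cap, about 0.22 kg, aluminium, 68 mm outer diameter, standing on its open rim on the bench. Origin: centre of the rim plane (bottom), z up. Skirt inside diameter 55 mm. Bar grip on top along the cap's x axis. Fully home its rim stands on the base plate, 10 mm above the bench; let go there, it springs up about 4 mm until the lugs catch. A half turn about z looks the same.
- cap_grip (a point): Point on the cap's axis 60 mm above its rim, in the black bar grip: 48 mm long (cap x axis), 20 mm wide (cap y axis), from 42 to 72 mm above the rim. The bar's ends stand over the two slots: at entry it lies along the base's x axis, at the end across it. Axes as the cap's.
- driver: Bystander: screwdriver with a red handle lying on the bench beyond the work. Origin on its shaft axis underneath.
- spool: Bystander: grey wire spool, 56 mm diameter, 40 mm high, standing on the bench. Origin: centre of its underside.
- meter: Bystander: grey bench meter, fixed, about 110 x 190 x 50 mm, beyond the coil base. Origin: centre of its underside.
- lug (a point): Tip of the steel lug on the base's +x side; its twin is on the -x side. Each lug is 8 mm wide, reaches out to 33 mm from the axis, underside 20 mm and top 26 mm above the bench. Axes as the base's.
- cap_slot (a point): Mouth of one slot, at the rim on the cap's +x side; its twin is on the -x side. Each is about 14 mm wide, L-shaped: up from the rim, then sideways above a 6 mm high lip, so that a cap pushed down turns clockwise seen from above, 90 degrees to a stop about 3 degrees farther; the other way is blocked. The lip passes below the lugs when the rim is under 14 mm above the bench.
- cap_top (a point): Centre of the cap's flat top face, 42 mm above its rim. Inside, 34.5 mm above the rim, is the flat upper core face that presses on the disc: with the disc laid on the relaxed lower core they meet when the rim is about 20 mm above the bench.
Not all that is in view belongs to the job. What is shaped like the cap but purple is not meant. Of the things that look like the disc, the larger one is meant.

How it is judged:
On the way, in this order (a step that is already met when the one before it is completed fails the run):
1. the separator disc lies flat and centred (within 6 mm) on the lower core, let go (horizontal distance between disc and seat below 0.006 m and z of disc in the frame of seat between -0.004 and 0.003 m and angle between disc's own z axis and vertical below 0.08 rad and contact force between disc and the fingers below 0.1 N and linear speed of disc below 0.02 m/s), for 0.2 s.
2. the cap is pushed down over disc and post with its slots on the lugs, pressing the lower core down at least 5 mm (value of joint lower_core above 0.005 m and angle between the x axis of cap and the x axis of base, either way round below 0.35 rad and horizontal distance between cap and base below 0.006 m and z of cap in the frame of base below 0.017 m).
At the end, for the whole second after the job is handed in: Cap turned 75 degrees or more from entry, within 5 mm of the base axis, upright, rim within 2.5 mm of the plate, core down over 7 mm, disc clamped (over 3 N each face, within 7 mm of the axis), fingers gripping the cap (over 2 N), all still; screwdriver and spool within 30 mm of their starts (angle between the x axis of cap and the x axis of base, either way round above 1.3 rad and horizontal distance between cap and base below 0.005 m and z of cap in the frame of base below 0.0125 m and angle between cap's own z axis and vertical below 0.08 rad and value of joint lower_core above 0.007 m and contact force between cap and the fingers above 2 N and contact force between cap and disc above 3 N and contact force between disc and base above 3 N and horizontal distance between disc and base below 0.007 m and linear speed of cap below 0.02 m/s and distance of each of driver, spool from where it was at the start of the episode below 0.03 m); the arm keeps its last pose, push and grip.
It fails at once if the screwdriver or the spool is knocked more than 30 mm away (distance of any of driver, spool from where it was at the start of the episode above 0.03 m).
It also fails if it takes over 54 s, if anything falls off the work surface, if the arm or the gripper's body presses on something with over 40 N, if the wrist force passes 120 N, or if a joint passes its speed limit or range.

### The arm

A 6-joint arm with a two-finger parallel gripper is mounted at the origin on the work surface. World frame = base frame: x ahead of the robot, y to its left, z up, the work surface at z = 0. Lengths are in m, angles in rad, forces in N, time in s.
With the tool pointing down it reaches from about 0.3 to 0.875 m from the base axis. Payload 6.4 kg.
Tool frame: the origin (TCP) lies where the fingers leave the gripper's body, on its centre line; the fingertips stand 73 mm ahead of it and the grasp point (between the pads) lies 54 mm ahead of it (ctrl.pinch_z is the distance from the TCP to the grasp point, in m); z points along the fingers, y is the direction in which the jaws open and shut (so a half turn about z gives the same grasp; the last joint's range is limited). The gripper opens to 85 mm and grips with 20 to 120 N. Pads are 22 mm wide; open, the fingers measure 114 mm over their backs; the gripper's body (76 mm by 85 mm) begins 54 mm behind the grasp point. The pads swing forward as they close: fully open they stand 13 mm farther back than shut.
Start: joints at [0.904, 0.181, 1.607, -0, 1.354, -0.206], TCP at [0.256, 0.515, 0.304] pointing down, gripper open.
Joint ranges: [-2.99, 2.99], [-0.89, 2.07], [0.3, 2.58], [-1.14, 4.28], [0, 2.63], [-3.12, 3.12]. Speed limits (rad/s): [2.57, 2.57, 3.01, 3.14, 3.14, 3.14].

### API

Orientations are given as a unit quaternion [w, x, y, z].
In Python, from bench import ctrl, camera, camera_model gives the robot as it stands.
- The arm moves only by the tool arm_command, never from a script. Its argument "series" is a list of rows, each a list of 7 numbers: the shift along the tool's x, y, z in m, then the turn, a rotation vector about the tool's x, y, z in degrees, then the finger opening in m, from 0 to 0.0854. In form: [[tx, ty, tz, rx, ry, rz, gripper], ...]. A call has exactly 5 rows; each row is the pose to reach, as a shift and turn from the pose commanded when the call began, along the tool's axes at that moment; what a row does not reach only later rows make up. A row lasts 1/10 s, in which the tool goes at most 50 mm and 8.59 degrees, less where a joint would pass 70% of its speed; a pose out of reach is approached as far as the arm can. A call with a gripper value outside its range is refused whole. The fingers move at their own pace and stop on an object; the grip force is fixed at half the most. Time passes only in rows, so rows that repeat a pose let the fingers close, or fill a call up. It gives the time, the measured TCP pose, the force and the opening at its end, in the units of the state.
- ctrl.get_obs(): the state, without advancing time (a new reading comes with each control period).
- camera(name): name is "side" or "top" or "wrist"; returns (picture, depth): 400x640x3 uint8, red, green, blue; 400x640 float32, m along the optical axis (not along the pixel's ray), 0 where there is no reading.
- camera_model(name): a dict with "K" (3x3 intrinsics, pixels), "position" and "attitude" of the camera in the world. Camera axes: x right, y down, z forward; pixel columns grow to the right and rows downward; lengths in m; the calibration is good to about 2 mm. A picture is of the moment at which its call begins: read the wrist's pose just before it. camera_model takes no time and is no camera call; for the wrist camera it gives the pose at the moment of the call.
- ctrl.hand_in(): hands the job in, once; it reports no verdict.
The state is a dict: "time_s": time; "q": joint angles; "dq": joint speeds; "joint_efforts": joint torques, N m; "eef_pos": TCP position; "eef_rot": TCP orientation; "wrist_force": force on the tool from outside, world axes, zero at the start; "torque": the same for the moment, N m; "opening": opening from 0.0 (shut) to 1.0 (fully open).
Only numpy, scipy, OpenCV 4.12 (cv2) and the standard library are available. Lean on these libraries where they do the work, as an engineer would, in place of code of your own. Each camera call takes 0.05 s, during which the arm holds its last target. There are 200 camera calls.

## Working session

There is one attempt and no reset: what is moved stays moved. The work goes in short steps, Python scripts to look and compute and a tool call to move; the robot and the scene stay as the last step left them, time stands still between calls to the robot, and variables do not carry over. Pictures are saved under pics/ and viewed, about 8 in all and at most 12, crops included, and the job is handed in when it is done.

Besides the shell and the picture viewer there is one more tool, called after "Call:" as a command line: name --pt "numbers of a row" for each row, then --argument value for the rest. arm_command: Moves the arm, as the interface text tells. Its arguments: {"type":"object","properties":{"series":{"type":"array","items":{"type":"array","items":{"type":"number"}}}},"required":["series"]}

```bash
mkdir -p pics
python3 - <<'E'
from bench import ctrl,camera,camera_model
import cv2,numpy as np
for n in("side","top"):
    p,d=camera(n); m=camera_model(n); np.savez(f"{n}.npz",p=p,d=d,K=m["K"],pos=m["position"],att=m["attitude"])
    cv2.imwrite(f"pics/{n}0.png",p[:,:,::-1]); print(n,m)
o=ctrl.get_obs();print(o)
E
```

```text
side {'K': array([[511.13378181,   0.        , 328.02911491],
       [  0.        , 511.13378181, 199.68879306],
       [  0.        ,   0.        ,   1.        ]]), 'position': array([0.24405638, 0.97752522, 0.748032  ]), 'attitude': array([ 0.07714236, -0.14180855,  0.87278598, -0.46063437])}
top {'K': array([[387.42768105,   0.        , 323.50948077],
       [  0.        , 387.42768105, 199.48231901],
       [  0.        ,   0.        ,   1.        ]]), 'position': array([0.50339299, 0.03994509, 0.98500211]), 'attitude': array([-0.0370821 ,  0.70692799, -0.70577384,  0.02758657])}
{'time_s': 0.1, 'q': array([ 9.03711616e-01,  1.81460667e-01,  1.60789556e+00, -1.48701681e-06,
        1.35380492e+00, -2.06283819e-01]), 'dq': array([-5.90350519e-04, -9.60346628e-04, -4.34102084e-03,  6.09394140e-04,
       -1.99711530e-03, -6.10178651e-06]), 'joint_efforts': array([-6.52787803e-04, -4.45876694e+01, -3.52239811e+01, -3.52139359e-04,
        4.12109366e-03,  4.05761602e-05]), 'eef_pos': array([0.25541906, 0.51473261, 0.30308359]), 'eef_rot': array([-3.31029214e-04,  2.28367179e-01,  9.73574762e-01, -7.10959065e-04]), 'wrist_force': array([ 0.41747453, -0.95294298, -0.19441963]), 'torque': array([-0.03117659, -0.0388681 ,  0.04550339]), 'opening': 0.9993916825577319}
```

View pics/top0.png

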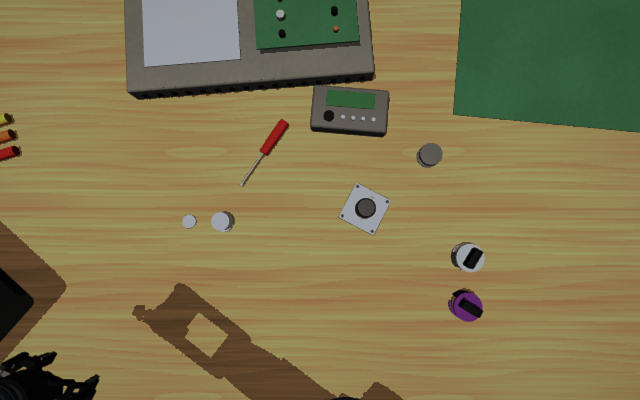

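View pics/side0.png

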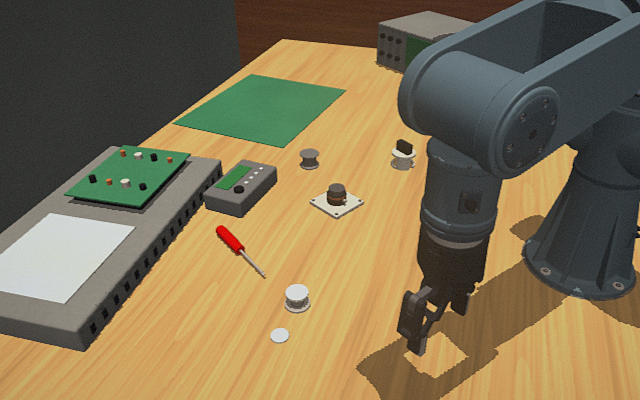

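The top view shows two white discs: one at (189,221), small and flat on the bench, and one at (222,221), larger and on the tin, which is the one meant. There are also two caps: silver at (469,257), which is meant, and purple at (467,306), which isn't. The base is at (366,209), the spool at (430,155) and the driver at (265,150). In the side view, the disc on the tin is at (297,293) and the base at (337,197). I'll measure these and confirm with a crop.

```bash
cat > h.py <<'E'
import numpy as np,cv2
from scipy.spatial.transform import Rotation as R
def rot(q): return R.from_quat(np.asarray(q)[[1,2,3,0]]).as_matrix()
def ray(uv,K,pos,att,z):
    uv=np.atleast_2d(uv).astype(float)
    d=np.c_[uv,np.ones(len(uv))]@np.linalg.inv(K).T@rot(att).T
    return pos+d*((z-pos[2])/d[:,2])[:,None]
def cloud(d,K,pos,att):
    v,u=np.mgrid[:d.shape[0],:d.shape[1]]
    c=np.stack([(u-K[0,2])/K[0,0]*d,(v-K[1,2])/K[1,1]*d,d],-1)
    return c@rot(att).T+pos
def blobs(mask,amin=30):
    cs,_=cv2.findContours(mask.astype(np.uint8),cv2.RETR_EXTERNAL,cv2.CHAIN_APPROX_NONE)
    return [c for c in cs if cv2.contourArea(c)>=amin]
E
python3 - <<'E'
from h import *
f=np.load("top.npz");p,d,K,pos,att=[f[k] for k in("p","d","K","pos","att")]
P=cloud(d,K,pos,att)
hsv=cv2.cvtColor(p,cv2.COLOR_RGB2HSV)
white=(hsv[...,1]<60)&(hsv[...,2]>110)
def rep(name,mask,box,z):
    m=np.zeros_like(mask);x0,y0,x1,y1=box;m[y0:y1,x0:x1]=mask[y0:y1,x0:x1]
    for c in blobs(m,25):
        (r)=cv2.minAreaRect(c);q=ray(cv2.boxPoints(r),K,pos,att,z)
        mm=np.zeros(m.shape,np.uint8);cv2.drawContours(mm,[c],-1,1,-1);zz=P[mm>0][:,2]
        M=cv2.moments(c);ce=ray((M['m10']/M['m00'],M['m01']/M['m00']),K,pos,att,z)[0]
        e=np.diff(q,axis=0)[:2,:2];print(name,"c",ce.round(4),"rectc",q.mean(0).round(4)[:2],"sides",np.linalg.norm(e,axis=1).round(4),"ang",np.degrees(np.arctan2(e[:,1],e[:,0])).round(1),"z",np.percentile(zz,[10,50,90]).round(4))
for nm,b,z in(("small",(175,205,204,236),.005),("disc",(205,205,242,240),.033),("plate",(330,175,400,240),.01),("capsilver",(445,235,495,280),.042)):rep(nm,white,b,z)
dark=hsv[...,2]<80
rep("core",dark,(345,190,385,228),.05); rep("bar",hsv[...,2]<50,(455,240,490,275),.072)
# height masks
x=P
for nm,b,lo,z in(("disc_h",(205,205,242,240),.02,.033),("core_h",(340,180,395,235),.04,.05),("bar_h",(445,235,495,285),.06,.072),("spool",(410,135,450,175),.03,.04)):rep(nm,(P[...,2]>lo),b,z)
a=cv2.resize(p[190:250,170:250],None,fx=5,fy=5,interpolation=2)[:300];b=cv2.resize(p[180:240,330:400],None,fx=5,fy=5,interpolation=2);c=cv2.resize(p[228:328,440:500],None,fx=3,fy=3,interpolation=2)
s=np.hstack([a[:300],b[:300]]);s=np.hstack([cv2.resize(s,None,fx=.8,fy=.8),c[:240]])
cv2.imwrite("pics/crop.png",s[:,:,::-1]);print(s.shape)
E
```

```text
small c [0.5381 0.3959 0.005 ] rectc [0.5381 0.396 ] sides [0.0332 0.0305] ang [ -89.9 -178.1] z [0.0004 0.0027 0.0048]
disc c [0.5363 0.3084 0.033 ] rectc [0.5349 0.3085] sides [0.044 0.05 ] ang [ -78.6 -167.3] z [0.0292 0.0322 0.034 ]
plate c [ 0.5702 -0.0498  0.01  ] rectc [ 0.5701 -0.0494] sides [0.0999 0.0991] ang [ -26.6 -116.8] z [0.0078 0.0104 0.0492]
capsilver c [ 0.4506 -0.2945  0.042 ] rectc [ 0.4506 -0.2991] sides [0.0671 0.0642] ang [-89.9 178. ] z [0.0396 0.0419 0.0443]
core c [ 0.5692 -0.0478  0.05  ] rectc [ 0.5691 -0.0474] sides [0.0499 0.0464] ang [ -63.3 -154. ] z [0.0325 0.0488 0.0515]
bar c [ 0.4515 -0.2939  0.072 ] rectc [ 0.4514 -0.2938] sides [0.0482 0.0254] ang [ -32.3 -121.3] z [0.0565 0.0708 0.0733]
disc_h c [0.5373 0.308  0.033 ] rectc [0.5368 0.308 ] sides [0.0448 0.0447] ang [ -25.3 -116.1] z [0.0298 0.0322 0.0341]
core_h c [ 0.5704 -0.0496  0.05  ] rectc [ 0.5703 -0.0491] sides [0.0413 0.0399] ang [ -26.7 -116.7] z [0.0477 0.0498 0.0518]
bar_h c [ 0.4512 -0.2965  0.072 ] rectc [ 0.4511 -0.2964] sides [0.0486 0.023 ] ang [ -32.3 -121.3] z [0.0663 0.0712 0.0734]
spool c [ 0.7043 -0.2113  0.04  ] rectc [ 0.7044 -0.2122] sides [0.0542 0.0526] ang [-90.1 178.5] z [0.0381 0.0399 0.042 ]
(240, 780, 3)
```

View pics/crop.png

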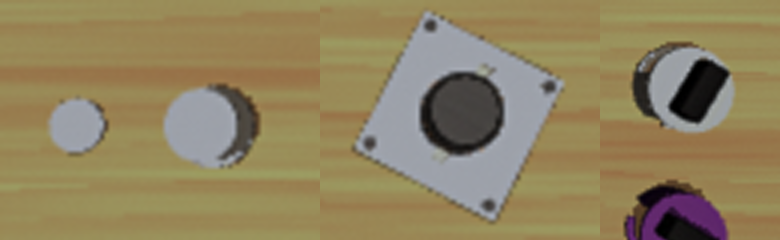

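The crop confirms the choice: the larger disc is on the tin and the smaller one is on the bench. The lugs are at crop (487,68) and (440,157), so the base x axis is about −27°. The silver cap's bar lies at about −32°. All the sizes agree with the description. Next is a move to above the disc.

```bash
cat > go.py <<'E'
import sys
from h import *
from bench import ctrl
def go(x,y,z,psi,o=None):
    o=o or ctrl.get_obs(); M=rot(o["eef_rot"])
    T=R.from_euler("z",psi,degrees=True).as_matrix()@np.diag([1,-1,-1.])
    print("t",(M.T@(np.array([x,y,z])-o["eef_pos"])).round(4),"rv",np.degrees(R.from_matrix(M.T@T).as_rotvec()).round(2),"q6",o["q"][5].round(2),"F",o["wrist_force"].round(1),"open",round(o["opening"]*.0854,4),"t",o["time_s"], "pinch",round(float(ctrl.pinch_z),4))
if __name__=="__main__": go(*map(float,sys.argv[1:5]))
E
python3 go.py .537 .308 .22 153
```

```text
t [-0.3442 -0.0598  0.0831] rv [-0.09 -0.02  0.6 ] q6 -0.21 F [ 0.4 -1.  -0.2] open 0.0853 t 0.1 pinch 0.0539
```

Call:
arm_command --pt "-0.03 -0.005 0.008 0 0 0 0.07" --pt "-0.075 -0.013 0.02 0 0 0 0.07" --pt "-0.12 -0.02 0.03 0 0 0.3 0.07" --pt "-0.165 -0.028 0.04 0 0 0.6 0.07" --pt "-0.21 -0.036 0.05 0 0 0.6 0.07"

```text
time_s: 0.6
eef_pos: [0.4287, 0.3881, 0.2531]
eef_rot: [-0.0, 0.233, 0.972, -0.0]
wrist_force: [1.6, 0.4, 0.2]
opening: 0.823
```

Call:
arm_command --pt "-0.045 -0.008 0.01 0 0 0 0.07" --pt "-0.085 -0.015 0.02 0 0 0 0.07" --pt "-0.115 -0.02 0.028 0 0 0 0.07" --pt "-0.134 -0.024 0.033 0 0 0 0.07" --pt "-0.134 -0.024 0.033 0 0 0 0.07"

```text
time_s: 1.1
eef_pos: [0.5374, 0.3054, 0.2196]
eef_rot: [-0.001, 0.235, 0.972, -0.001]
wrist_force: [0.5, 0.1, -0.4]
opening: 0.821
```

Run:
```python
from go import *
from bench import camera,camera_model
go(.537,.308,.22,153)
m=camera_model("wrist");p,d=camera("wrist");np.savez("w1.npz",p=p,d=d,K=m["K"],pos=m["position"],att=m["attitude"])
cv2.imwrite("pics/w1.png",p[:,:,::-1])
P=cloud(d,m["K"],m["position"],m["attitude"])
k=(P[...,2]>.02)&(P[...,2]<.045)&(np.hypot(P[...,0]-.537,P[...,1]-.308)<.05)&(d>0)
for c in blobs(k,100):
    (u,v),r=cv2.minEnclosingCircle(c);a=cv2.fitEllipse(c);print((u,v),r,a,ray(a[0],m["K"],m["position"],m["attitude"],.033))
print(P[k].mean(0),np.percentile(P[k][:,2],[10,50,90]))
```

```text
t [ 0.0016  0.0022 -0.0004] rv [-0.08 -0.06 -0.17] q6 -0.77 F [ 0.5  0.1 -0.4] open 0.0701 t 1.1 pinch 0.0539
(327.5, 187.80435180664062) 28.996822357177734 ((327.3590393066406, 187.64601135253906), (55.36336135864258, 56.968177795410156), 89.52091217041016) [[0.53592413 0.30969029 0.033     ]]
[0.53565027 0.30979101 0.03447648] [0.03357337 0.03451722 0.03537048]
```

Call:
arm_command --pt "0.003 0.003 0.03 0 0 0 0.066" --pt "0.003 0.003 0.065 0 0 0 0.066" --pt "0.003 0.003 0.1 0 0 0 0.066" --pt "0.003 0.003 0.12 0 0 0 0.066" --pt "0.003 0.003 0.13 0 0 0 0.066"

```text
time_s: 1.65
eef_pos: [0.5325, 0.3122, 0.0888]
eef_rot: [-0.002, 0.233, 0.973, -0.001]
wrist_force: [-0.2, -0.2, -1.2]
opening: 0.771
```

Call:
arm_command --pt "0 0 0 0 0 0 0.06" --pt "0 0 0 0 0 0 0.055" --pt "0 0 0 0 0 0 0.05" --pt "0 0 0 0 0 0 0.045" --pt "0 0 0 0 0 0 0.035"

```text
time_s: 2.15
eef_pos: [0.536, 0.3118, 0.0933]
eef_rot: [0.001, 0.233, 0.972, 0.001]
wrist_force: [-2.3, 0.6, 8.9]
opening: 0.495
```

Run:
```python
from go import *
from bench import camera
go(.5362,.309,.0895,153)
p,d=camera("wrist");cv2.imwrite("pics/w2.png",p[:,:,::-1])
```

```text
t [-0.0014 -0.0024  0.0038] rv [ 0.13  0.1  -0.  ] q6 -0.76 F [-2.3  0.6  8.9] open 0.0423 t 2.15 pinch 0.0539
```

View pics/w2.png

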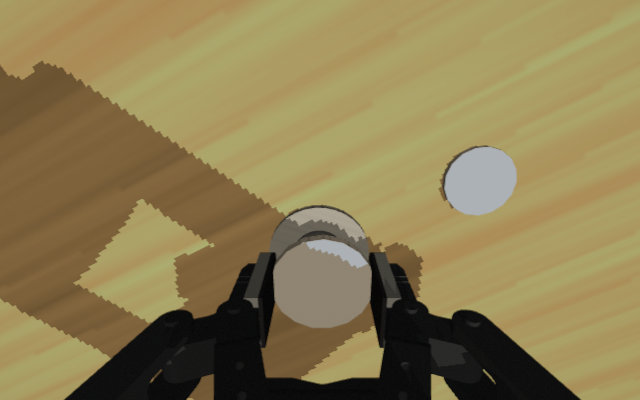

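The picture shows the disc at (323,283) held between the pads, with the small disc at (480,180). The closing pads pressed it down on the tin with about 9 N. I'll lift it and check the tilt by depth.

Call:
arm_command --pt "0 0 -0.005 0 0 0 0.035" --pt "0 0 -0.015 0 0 0 0.035" --pt "0 0 -0.03 0 0 0 0.035" --pt "0 0 -0.05 0 0 0 0.035" --pt "0 0 -0.065 0 0 0 0.035"

```text
time_s: 2.7
eef_pos: [0.5356, 0.3114, 0.1583]
eef_rot: [0.001, 0.233, 0.972, 0.001]
wrist_force: [0.1, -0.3, 0.2]
opening: 0.503
```

```bash
cat > disc.py <<'E'
from go import *
from bench import camera,camera_model
def look(name):
    o=ctrl.get_obs();m=camera_model("wrist");p,d=camera("wrist");cv2.imwrite(f"pics/{name}.png",p[:,:,::-1])
    P=cloud(d,m["K"],m["position"],m["attitude"]);return o,m,p,d,P
if __name__=="__main__":
    o,m,p,d,P=look("w3")
    hsv=cv2.cvtColor(p,cv2.COLOR_RGB2HSV);tip=o["eef_pos"]-[0,0,.06]
    k=(np.linalg.norm(P-tip,axis=-1)<.035)&(d>0)&(hsv[...,2]>110)
    Q=P[k];print(k.sum(),Q.mean(0),Q.min(0),Q.max(0))
    A=np.c_[Q[:,:2]-Q[:,:2].mean(0),np.ones(len(Q))];c,*_=np.linalg.lstsq(A,Q[:,2],rcond=None);print("slope",c,"res",(A@c-Q[:,2]).std())
    c=max(blobs(k),key=cv2.contourArea);e=cv2.fitEllipse(c);print(e,"centre",ray(e[0],m["K"],m["position"],m["attitude"],Q[:,2].mean()))
    M=rot(o["eef_rot"]);print("in tool",M.T@(ray(e[0],m["K"],m["position"],m["attitude"],np.median(Q[:,2]))[0]-o["eef_pos"]))
    go(*o["eef_pos"],153)
E
python3 disc.py
```

```text
7018 [0.53597265 0.31068262 0.09950325] [0.51402926 0.2872815  0.0937493 ] [0.5601318  0.34476075 0.10204258]
slope [-0.00267367 -0.0047016   0.09950325] res 0.0005766754685552098
((322.2906799316406, 283.08209228515625), (88.2490005493164, 99.55786895751953), 88.71124267578125) centre [[0.53572728 0.31074742 0.09950325]]
in tool [-0.00032601 -0.00062807  0.05880904]
t [ 0.0009 -0.0011  0.0026] rv [0.25 0.24 0.  ] q6 -0.76 F [1.6 1.7 2.1] open 0.0428 t 2.75 pinch 0.0539
```

View pics/w3.png

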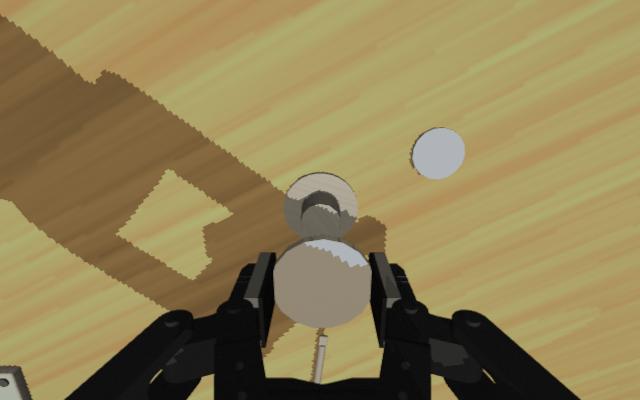

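The disc at (322,283) is held level and centred between the pads, clear of the tin at (320,207). Next is a move to high above the base.

```bash
python3 go.py .571 -.050 .245 153
```

```text
t [-0.1951 -0.3066 -0.0846] rv [0.25 0.24 0.  ] q6 -0.76 F [1.6 1.7 2.1] open 0.0428 t 2.75 pinch 0.0539
```

Call:
arm_command --pt "-0.01 -0.02 -0.03 0 0 0 0.035" --pt "-0.032 -0.05 -0.05 0 0 0 0.035" --pt "-0.055 -0.087 -0.07 0 0 0 0.035" --pt "-0.08 -0.126 -0.08 0 0 0 0.035" --pt "-0.105 -0.165 -0.084 0 0 0 0.035"

```text
time_s: 3.25
eef_pos: [0.5542, 0.1151, 0.2421]
eef_rot: [0.002, 0.233, 0.972, 0.0]
wrist_force: [0.6, -0.1, -0.1]
opening: 0.498
```

Call:
arm_command --pt "-0.025 -0.04 0 0 0 0 0.035" --pt "-0.05 -0.079 0 0 0 0 0.035" --pt "-0.075 -0.117 0 0 0 0 0.035" --pt "-0.09 -0.141 0 0 0 0 0.035" --pt "-0.09 -0.141 0 0 0 0 0.035"

```text
time_s: 3.75
eef_pos: [0.5701, -0.0538, 0.2403]
eef_rot: [0.001, 0.236, 0.972, -0.001]
wrist_force: [-0.4, 1.4, -0.2]
opening: 0.499
```

```bash
cat > base.py <<'E'
from disc import *
o,m,p,d,P=look("w4");K,c,a=m["K"],m["position"],m["attitude"]
r=np.hypot(P[...,0]-.570,P[...,1]+.0495)
k=(P[...,2]>.042)&(P[...,2]<.065)&(r<.035)&(d>0)
b=max(blobs(k),key=cv2.contourArea);e=cv2.fitEllipse(b);print(e,"core",ray(e[0],K,c,a,.05),"z",np.median(P[k][:,2]),P[k].min(0),P[k].max(0))
k=(P[...,2]>.003)&(P[...,2]<.02)&(r<.085)&(d>0)
bs=max(blobs(k),key=cv2.contourArea);q=ray(cv2.boxPoints(cv2.minAreaRect(bs)),K,c,a,.01);s=np.diff(q,axis=0)[:2,:2];print("plate",q.mean(0),np.linalg.norm(s,axis=1),np.degrees(np.arctan2(s[:,1],s[:,0])))
go(.570,-.0495,.2,153)
E
python3 base.py
```

```text
((327.8663635253906, 185.33827209472656), (51.114280700683594, 51.31867218017578), 167.13763427734375) core [[ 0.56866556 -0.04882031  0.05      ]] z 0.051495268233342995 [ 0.54878594 -0.06987019  0.04210087] [ 0.58991067 -0.02841364  0.05338933]
plate [ 0.56912473 -0.04822909  0.01      ] [0.09810276 0.10039639] [ 62.72959766 -23.81103262]
t [0.0009 0.0021 0.0401] rv [ 0.01  0.02 -0.2 ] q6 -1.39 F [-0.7  0.2  0.2] open 0.0426 t 3.8 pinch 0.0539
```

View pics/w4.png

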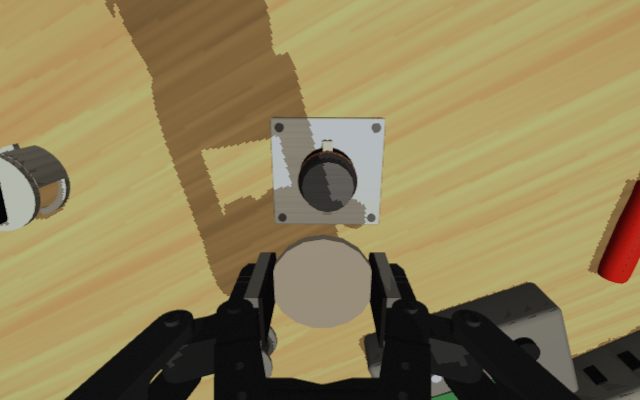

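The base is centred at (328,185), with the lug at (327,146) in line with the tool's x axis. The core is at (0.569, −0.049), and both cameras agree within 2 mm. Next is the descent.

Call:
arm_command --pt "0.002 0.002 0.03 0 0 0 0.035" --pt "0.002 0.002 0.065 0 0 0 0.035" --pt "0.002 0.002 0.095 0 0 0 0.035" --pt "0.002 0.002 0.113 0 0 0 0.035" --pt "0.002 0.002 0.119 0 0 0 0.035"

```text
time_s: 4.3
eef_pos: [0.5674, -0.0454, 0.1189]
eef_rot: [-0.002, 0.233, 0.973, 0.0]
wrist_force: [-3.5, 1.7, 7.0]
opening: 0.497
```

Call:
arm_command --pt "0 0 0.001 0 0 0 0.035" --pt "0 0 0.002 0 0 0 0.035" --pt "0 0 0.003 0 0 0 0.035" --pt "0 0 0.004 0 0 0 0.035" --pt "0 0 0.004 0 0 0 0.035"

```text
time_s: 4.8
eef_pos: [0.5693, -0.0464, 0.1188]
eef_rot: [0.0, 0.233, 0.972, 0.0]
wrist_force: [-4.0, 2.2, 7.1]
opening: 0.5
```

```bash
python3 go.py .569 -.049 .1153 153
```

```text
t [-0.0009 -0.0025  0.0035] rv [0.03 0.05 0.05] q6 -1.39 F [-4.   2.2  7.1] open 0.0427 t 4.8 pinch 0.0539
```

```bash
sed -i 's/look("w3")/look("w5")/' disc.py; python3 disc.py
python3 - <<'E'
from bench import camera
import cv2
p,d=camera("side");cv2.imwrite("pics/s5.png",cv2.resize(p[130:230,270:400],None,fx=5,fy=5,interpolation=2)[:,:,::-1])
E
```

```text
7021 [ 0.56959631 -0.04726531  0.05994047] [ 0.54744075 -0.07072046  0.03177191] [ 0.59320365 -0.01352109  0.07309872]
slope [-0.0056557  -0.01525706  0.05994047] res 0.0014194339419253874
((322.0193786621094, 283.18408203125), (88.06427001953125, 99.51952362060547), 90.9631118774414) centre [[ 0.56937865 -0.0472495   0.05994047]]
in tool [-0.0003581  -0.00074319  0.05883998]
t [-0. -0.  0.] rv [0.03 0.05 0.05] q6 -1.39 F [-4.4  2.4  6.5] open 0.0428 t 4.85 pinch 0.0539
```

View pics/s5.png

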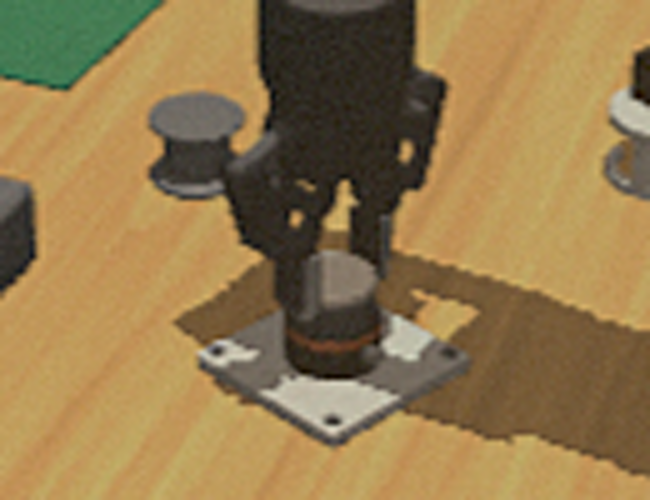

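The finger at crop (300,310) reaches down to the post. The depth reading puts the disc's underside near z=0.054, so the fingertips seem to be resting on the post top while the disc is still about 4 mm above the core. I'll lift slightly, re-centre, and release it slowly for a short drop.

Call:
arm_command --pt "0 0 -0.004 0 0 0 0.035" --pt "-0.0005 -0.001 -0.005 0 0 0 0.035" --pt "-0.001 -0.002 -0.005 0 0 0 0.035" --pt "-0.001 -0.002 -0.005 0 0 0 0.035" --pt "-0.001 -0.002 -0.005 0 0 0 0.035"

```text
time_s: 5.4
eef_pos: [0.5689, -0.0495, 0.1218]
eef_rot: [-0.0, 0.234, 0.972, 0.0]
wrist_force: [0.7, -0.7, -0.8]
opening: 0.498
```

```bash
python3 go.py .569 -.049 .1195 153
```

```text
t [0.0001 0.0005 0.0023] rv [ 0.   -0.   -0.01] q6 -1.39 F [ 0.7 -0.7 -0.8] open 0.0425 t 5.4 pinch 0.0539
```

Call:
arm_command --pt "0 0 0.001 0 0 0 0.035" --pt "0 0 0.002 0 0 0 0.035" --pt "0 0 0.002 0 0 0 0.041" --pt "0 0 0.002 0 0 0 0.043" --pt "0 0 0.002 0 0 0 0.044"

```text
time_s: 5.9
eef_pos: [0.5689, -0.0495, 0.1199]
eef_rot: [-0.0, 0.233, 0.972, 0.0]
wrist_force: [0.0, -0.3, 0.5]
opening: 0.517
```

Call:
arm_command --pt "0 0 0 0 0 0 0.045" --pt "0 0 0 0 0 0 0.046" --pt "0 0 0 0 0 0 0.048" --pt "0 0 0 0 0 0 0.05" --pt "0 0 0 0 0 0 0.053"

```text
time_s: 6.4
eef_pos: [0.5689, -0.0495, 0.12]
eef_rot: [0.0, 0.233, 0.972, 0.0]
wrist_force: [0.7, -0.1, 0.7]
opening: 0.62
```

Call:
arm_command --pt "0 0 0 0 0 0 0.057" --pt "0 0 0 0 0 0 0.061" --pt "0 0 0 0 0 0 0.065" --pt "0 0 0 0 0 0 0.068" --pt "0 0 0 0 0 0 0.068"

```text
time_s: 6.9
eef_pos: [0.5689, -0.0495, 0.1199]
eef_rot: [0.0, 0.233, 0.972, -0.0]
wrist_force: [0.8, -0.2, 0.5]
opening: 0.794
```

```bash
sed -i 's/look("w5")/look("w6")/' disc.py; python3 disc.py
```

```text
6769 [ 0.56921194 -0.05033385  0.05652685] [ 0.54730122 -0.08115629  0.03534608] [ 0.59316142 -0.02449712  0.0587154 ]
slope [-0.00113207 -0.00599828  0.05652685] res 0.0011108353436549226
((322.3169860839844, 277.66326904296875), (85.46227264404297, 99.04839324951172), 91.5116195678711) centre [[ 0.56899731 -0.05024526  0.05652685]]
in tool [-0.00041562 -0.0006099   0.06332476]
t [-0.  0.  0.] rv [ 0. -0. -0.] q6 -1.39 F [ 0.6 -0.3  0.1] open 0.0681 t 6.95 pinch 0.0539
```

View pics/w6.png

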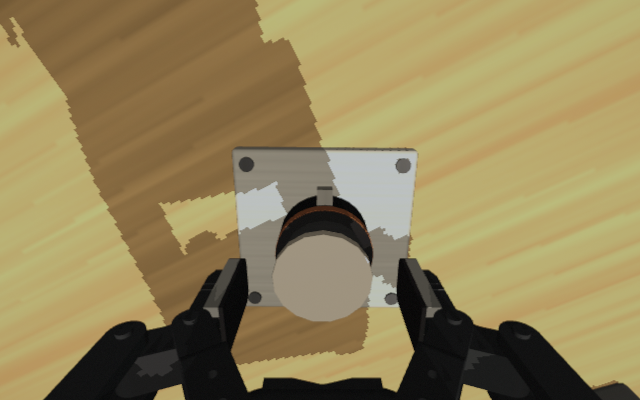

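The disc at (322,278) dropped 4.4 mm and lies flat. Its top is at about 55 mm and it's centred within about 1.5 mm of the post, with the lug at (325,195). Next I lift clear, head for the cap, and measure the real finger length by depth.

Call:
arm_command --pt "0 0 -0.01 0 0 0 0.068" --pt "0 0 -0.035 0 0 0 0.068" --pt "0 0 -0.07 0 0 0 0.068" --pt "0 0 -0.105 0 0 0 0.06" --pt "0 0 -0.125 0 0 0 0.05"

```text
time_s: 7.45
eef_pos: [0.57, -0.0498, 0.249]
eef_rot: [0.002, 0.233, 0.972, -0.0]
wrist_force: [0.2, 0.6, 0.4]
opening: 0.587
```

Run:
```python
from disc import *
o,m,p,d,P=look("w7"); M=rot(o["eef_rot"]);Q=(P-o["eef_pos"])@M
k=(d>0)&(d<.3)&(Q[...,2]<.12)&(Q[...,2]>.0)
X=Q[k];print("opening",o["opening"]*.0854,X.max(0),X.min(0));h=np.histogram(X[:,2],bins=np.arange(0,.12,.005));print(h[0])
Y=X[X[:,2]>.05];
for lo in(.06,.07,.075,.08):
    Z=X[(X[:,2]>lo)&(X[:,2]<lo+.006)];print(lo,len(Z),Z.min(0) if len(Z) else"",Z.max(0) if len(Z) else "")
go(.4505,-.2965,.25,147.7)
```

```text
opening 0.05010911457589867 [0.01896343 0.06053836 0.06882353] [-1.19653598e-02 -6.15923690e-02  9.83342343e-08]
[2616 2486 6427 2642 1476  586 1076  760  698  629  603  507  325   90
    0    0    0    0    0    0    0    0    0]
0.06 351 [-0.01056391 -0.03785896  0.06002366] [0.01232962 0.03684233 0.06598633]
0.07 0  
0.075 0  
0.08 0  
t [-0.0043 -0.2744  0.0014] rv [0.11 0.51 5.31] q6 -1.39 F [1.2 0.5 2.7] open 0.0503 t 7.5 pinch 0.0539
```

Call:
arm_command --pt "0 -0.025 0 0 0 1 0.05" --pt "-0.001 -0.065 0 0 0 2 0.05" --pt "-0.002 -0.105 0 0 0 3 0.05" --pt "-0.003 -0.145 0 0 0 4 0.05" --pt "-0.004 -0.185 0 0 0 5.3 0.05"

```text
time_s: 8.0
eef_pos: [0.4876, -0.2173, 0.2452]
eef_rot: [0.0, 0.278, 0.96, -0.0]
wrist_force: [0.4, -0.1, -1.1]
opening: 0.584
```

Call:
arm_command --pt "0.003 -0.035 0 0 0 0 0.05" --pt "0.006 -0.065 0 0 0 0 0.05" --pt "0.008 -0.083 0 0 0 0 0.05" --pt "0.008 -0.088 0 0 0 0 0.05" --pt "0.008 -0.088 0 0 0 0 0.05"

```text
time_s: 8.5
eef_pos: [0.4345, -0.2865, 0.245]
eef_rot: [0.0, 0.279, 0.96, 0.0]
wrist_force: [0.4, -0.7, 0.9]
opening: 0.585
```

Run:
```python
from disc import *
o,m,p,d,P=look("w8");K,c,a=m["K"],m["position"],m["attitude"]
r=np.hypot(P[...,0]-.4505,P[...,1]+.2965)
for nm,lo,hi,R0,z in(("bar",.062,.085,.045,.072),("top",.036,.05,.05,.042)):
    k=(P[...,2]>lo)&(P[...,2]<hi)&(r<R0)&(d>0)
    b=max(blobs(k),key=cv2.contourArea);b=cv2.convexHull(b);x=cv2.minAreaRect(b);q=ray(cv2.boxPoints(x),K,c,a,z);s=np.diff(q,axis=0)[:2,:2]
    print(nm,x,q.mean(0),np.linalg.norm(s,axis=1),np.degrees(np.arctan2(s[:,1],s[:,0])),"ell",ray(cv2.fitEllipse(b)[0],K,c,a,z),"z",np.median(P[k][:,2]))
go(.4505,-.2965,.119,147.7)
```

```text
bar ((320.5, 217.0), (60.0, 25.0), 90.0) [ 0.44795418 -0.29736509  0.072     ] [0.01867565 0.05001189] [ 57.60787701 -31.78433932] ell [[ 0.44705418 -0.29738499  0.072     ]] z 0.07327962057691703
top ((320.5, 204.0), (74.0, 79.0), 90.0) [ 0.4487181  -0.29798779  0.042     ] [0.06494965 0.06749443] [ 57.60891616 -30.30421387] ell [[ 0.44832028 -0.29773084  0.042     ]] z 0.04349210877527196
t [-0.0188 -0.0006  0.126 ] rv [ 0.02  0.01 -0.02] q6 -1.82 F [-0.6  0.5  0.6] open 0.05 t 8.55 pinch 0.0539
```

View pics/w8.png

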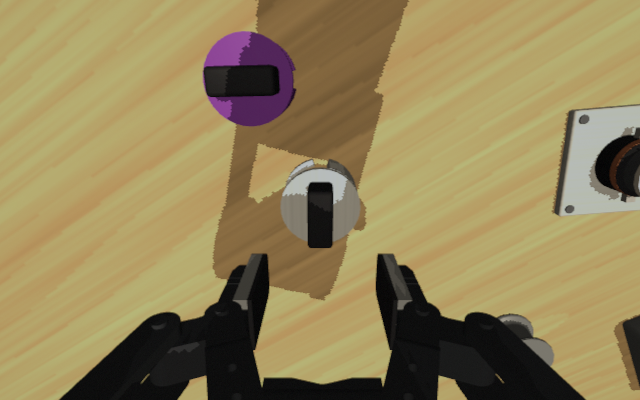

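The cap is at (320,204), with its bar at (320,217) parallel to the pads. Purple cap at (248,78) is clear. I'll descend and grip.

Call:
arm_command --pt "-0.009 -0.001 0.025 0 0 0 0.05" --pt "-0.018 -0.002 0.06 0 0 0 0.05" --pt "-0.018 -0.002 0.095 0 0 0 0.045" --pt "-0.018 -0.002 0.115 0 0 0 0.045" --pt "-0.018 -0.002 0.125 0 0 0 0.045"

```text
time_s: 9.05
eef_pos: [0.4486, -0.2954, 0.1175]
eef_rot: [-0.002, 0.277, 0.961, 0.001]
wrist_force: [0.7, 0.2, 0.8]
opening: 0.527
```

Call:
arm_command --pt "0 0 0 0 0 0 0.04" --pt "0 0 0 0 0 0 0.033" --pt "0 0 0 0 0 0 0.027" --pt "0 0 0 0 0 0 0.02" --pt "0 0 0 0 0 0 0.005"

```text
time_s: 9.55
eef_pos: [0.4496, -0.2983, 0.1215]
eef_rot: [0.001, 0.278, 0.961, -0.001]
wrist_force: [0.0, 1.4, 5.9]
opening: 0.221
```

Call:
arm_command --pt "0 0 0 0 0 0 0.005" --pt "0 0 0 0 0 0 0.005" --pt "0 0 0 0 0 0 0.005" --pt "0 0 -0.003 0 0 0 0.005" --pt "0 0 -0.006 0 0 0 0.005"

```text
time_s: 10.05
eef_pos: [0.4485, -0.2974, 0.1259]
eef_rot: [-0.0, 0.278, 0.961, 0.0]
wrist_force: [0.5, -0.7, -2.7]
opening: 0.222
```

```bash
python3 go.py .449 -.2975 .24 147.7
```

```text
t [-0.0004  0.0002 -0.1141] rv [ 0.   -0.03 -0.01] q6 -1.81 F [ 0.5 -0.7 -2.7] open 0.0189 t 10.05 pinch 0.0539
```

Call:
arm_command --pt "0 0 -0.015 0 0 0 0.005" --pt "0 0 -0.04 0 0 0 0.005" --pt "0 0 -0.07 0 0 0 0.005" --pt "0 0 -0.1 0 0 0 0.005" --pt "0 0 -0.12 0 0 0 0.005"

```text
time_s: 10.55
eef_pos: [0.4492, -0.298, 0.2492]
eef_rot: [0.001, 0.278, 0.961, -0.001]
wrist_force: [0.2, 0.2, -2.2]
opening: 0.216
```

```bash
python3 go.py .569 -.0495 .25 153.2
```

```text
t [ 0.0315  0.2741 -0.0011] rv [-0.05  0.17 -5.5 ] q6 -1.81 F [ 0.2  0.2 -2.2] open 0.0184 t 10.55 pinch 0.0539
```

Call:
arm_command --pt "0.002 0.02 0 0 0 -0.5 0.005" --pt "0.006 0.055 0 0 0 -1.5 0.005" --pt "0.01 0.09 0 0 0 -2.5 0.005" --pt "0.015 0.13 0 0 0 -4 0.005" --pt "0.019 0.165 0 0 0 -5.5 0.005"

```text
time_s: 11.05
eef_pos: [0.5213, -0.1463, 0.2469]
eef_rot: [0.0, 0.231, 0.973, 0.0]
wrist_force: [-0.1, -0.5, -1.8]
opening: 0.22
```

Call:
arm_command --pt "0.001 0.035 0 0 0 0 0.005" --pt "0.002 0.065 0 0 0 0 0.005" --pt "0.002 0.09 0 0 0 0 0.005" --pt "0.002 0.108 0 0 0 0 0.005" --pt "0.002 0.11 0 0 0 0 0.005"

```text
time_s: 11.55
eef_pos: [0.5692, -0.0469, 0.2467]
eef_rot: [0.0, 0.231, 0.973, 0.0]
wrist_force: [0.3, -0.1, -2.5]
opening: 0.221
```

Run:
```python
from disc import *
o,m,p,d,P=look("w9");K,c,a=m["K"],m["position"],m["attitude"];M=rot(o["eef_rot"])
Q=(P-o["eef_pos"])@M
k=(d>0)&(Q[...,2]>.072)&(Q[...,2]<.09)&(np.hypot(Q[...,0],Q[...,1])<.05)
b=max(blobs(k),key=cv2.contourArea);e=cv2.fitEllipse(cv2.convexHull(b));print("captop",e,np.median(Q[k][:,2]),Q[k].min(0),Q[k].max(0))
A=np.c_[Q[k][:,:2],np.ones(k.sum())];print("slope",np.linalg.lstsq(A,Q[k][:,2],rcond=None)[0])
go(.569,-.0495,.25,153.2)
```

```text
captop ((322.87481689453125, 255.35430908203125), (130.69407653808594, 137.7466278076172), 71.80827331542969) 0.07802999139335359 [-0.01565671 -0.03442706  0.07202364] [0.03423576 0.033509   0.08990123]
slope [0.03336051 0.00879831 0.07778845]
t [-0.0009 -0.0015 -0.0035] rv [0.   0.02 0.12] q6 -1.4 F [-0.2 -0.1 -1.9] open 0.0184 t 11.6 pinch 0.0539
```

View pics/w9.png

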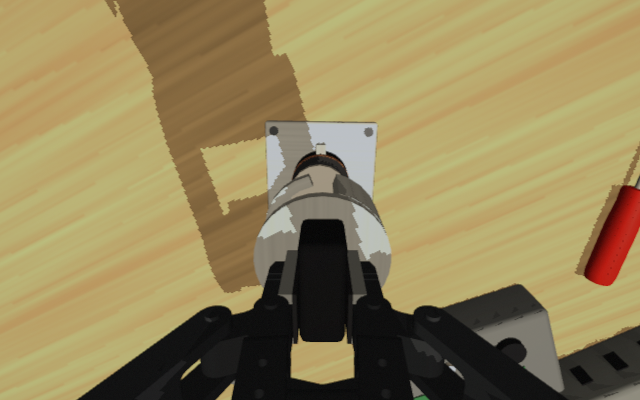

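The cap is held centred under the tool, with its top at (323,255). The lug at (321,148) is in line with the bar. I'll lower it over the disc, stopping above the post to check.

Call:
arm_command --pt "-0.001 -0.001 0.01 0 0 0 0.005" --pt "-0.001 -0.001 0.03 0 0 0 0.005" --pt "-0.001 -0.001 0.05 0 0 0 0.005" --pt "-0.001 -0.001 0.065 0 0 0 0.005" --pt "-0.001 -0.001 0.08 0 0 0 0.005"

```text
time_s: 12.1
eef_pos: [0.5687, -0.051, 0.1646]
eef_rot: [-0.0, 0.232, 0.973, -0.0]
wrist_force: [-0.2, 0.6, -2.5]
opening: 0.222
```

Call:
arm_command --pt "0 0 0 0 0 0 0.005" --pt "0 0 0 0 0 0 0.005" --pt "0 0 0 0 0 0 0.005" --pt "0 0 0 0 0 0 0.005" --pt "0 0 0 0 0 0 0.005"

```text
time_s: 12.6
eef_pos: [0.5696, -0.0503, 0.1667]
eef_rot: [0.001, 0.232, 0.973, -0.0]
wrist_force: [0.1, 0.3, -2.1]
opening: 0.223
```

```bash
python3 go.py .5692 -.049 .139 153.2
python3 - <<'E'
from bench import camera
import cv2
p,d=camera("side");cv2.imwrite("pics/s10.png",cv2.resize(p[130:230,270:400],None,fx=5,fy=5,interpolation=2)[:,:,::-1])
E
```

```text
t [0.001  0.0009 0.0277] rv [0.01 0.09 0.01] q6 -1.4 F [ 0.1  0.3 -2.1] open 0.019 t 12.6 pinch 0.0539
```

Call:
arm_command --pt "0.001 0.001 0.003 0 0 0 0.005" --pt "0.001 0.001 0.008 0 0 0 0.005" --pt "0.001 0.001 0.013 0 0 0 0.005" --pt "0.001 0.001 0.018 0 0 0 0.005" --pt "0.001 0.001 0.022 0 0 0 0.005"

```text
time_s: 13.15
eef_pos: [0.5684, -0.0488, 0.143]
eef_rot: [-0.0, 0.232, 0.973, 0.0]
wrist_force: [-0.6, 0.3, -3.0]
opening: 0.213
```

```bash
python3 go.py .5692 -.049 .139 153.2
```

```text
t [-0.0008  0.0001  0.004 ] rv [-0.01 -0.05 -0.  ] q6 -1.4 F [-0.6  0.3 -3. ] open 0.0182 t 13.15 pinch 0.0539
```

The slots are past the lugs with no force. Now I press against the spring.

Call:
arm_command --pt "0 0 0.004 0 0 0 0.005" --pt "0 0 0.008 0 0 0 0.005" --pt "0 0 0.012 0 0 0 0.005" --pt "0 0 0.015 0 0 0 0.005" --pt "0 0 0.017 0 0 0 0.005"

```text
time_s: 13.65
eef_pos: [0.5688, -0.0488, 0.1315]
eef_rot: [-0.001, 0.231, 0.973, -0.0]
wrist_force: [-25.9, 4.9, 55.6]
opening: 0.219
```

```bash
python3 go.py .5692 -.049 .132 153.2
```

```text
t [-0.0004 -0.     -0.0005] rv [-0.06 -0.09  0.05] q6 -1.4 F [-25.9   4.9  55.6] open 0.0187 t 13.65 pinch 0.0539
```

Call:
arm_command --pt "0 0 -0.001 0 0 0 0.005" --pt "0 0 -0.002 0 0 0 0.005" --pt "0 0 -0.0025 0 0 0 0.005" --pt "0 0 -0.0025 0 0 0 0.005" --pt "0 0 -0.0025 0 0 0 0.005"

```text
time_s: 14.15
eef_pos: [0.5687, -0.0488, 0.1316]
eef_rot: [-0.0, 0.232, 0.973, -0.0]
wrist_force: [-10.4, 2.2, 20.5]
opening: 0.22
```

```bash
python3 go.py .5692 -.049 .132 153.2
```

```text
t [-0.0005  0.     -0.0004] rv [-0.03 -0.02  0.03] q6 -1.4 F [-10.4   2.2  20.5] open 0.0187 t 14.15 pinch 0.0539
```

Rim is home with 20 N. Now I twist clockwise (+rz, since the tool points down).

Call:
arm_command --pt "0 0 0 0 0 4 0.005" --pt "0 0 0 0 0 10 0.005" --pt "0 0 0 0 0 16 0.005" --pt "0 0 0 0 0 22 0.005" --pt "0 0 0 0 0 28 0.005"

```text
time_s: 14.65
eef_pos: [0.5708, -0.0495, 0.1317]
eef_rot: [0.003, 0.462, 0.887, 0.0]
wrist_force: [0.1, -0.9, 10.1]
opening: 0.216
```

```bash
python3 -c "
from go import *;print(ctrl.get_obs()['torque'])
go(.5692,-.049,.132,63.2)"
```

```text
[-0.01456748  0.16976803  0.05590463]
t [ 0.0013 -0.0011 -0.0003] rv [ 0.31  0.12 61.76] q6 -0.9 F [ 0.1 -0.9 10.1] open 0.0185 t 14.65 pinch 0.0539
```

Call:
arm_command --pt "0 0 0.001 0 0 6 0.005" --pt "0 0 0.001 0 0 12 0.005" --pt "0 0 0.001 0 0 18 0.005" --pt "0 0 0.001 0 0 24 0.005" --pt "0 0 0.001 0 0 30 0.005"

```text
time_s: 15.15
eef_pos: [0.5714, -0.0502, 0.1316]
eef_rot: [0.003, 0.676, 0.737, 0.001]
wrist_force: [-0.8, -3.4, 13.7]
opening: 0.222
```

Call:
arm_command --pt "0 0 0 0 0 6 0.005" --pt "0 0 0 0 0 12 0.005" --pt "0 0 0 0 0 18 0.005" --pt "0 0 0 0 0 24 0.005" --pt "0 0 0 0 0 30 0.005"

```text
time_s: 15.65
eef_pos: [0.5713, -0.0503, 0.1316]
eef_rot: [0.003, 0.843, 0.537, 0.002]
wrist_force: [-1.5, -3.1, 14.8]
opening: 0.219
```

```bash
python3 -c "
from go import *;print(ctrl.get_obs()['torque'])
go(.5692,-.049,.132,63.2)"
```

```text
[-0.35266183  0.53972999  0.20717264]
t [ 0.0003 -0.0025 -0.0004] rv [0.41 0.01 1.78] q6 0.14 F [-1.5 -3.1 14.8] open 0.0187 t 15.65 pinch 0.0539
```

Call:
arm_command --pt "0 0 0.0005 0 0 1 0.005" --pt "0 -0.0005 0.001 0 0 1.5 0.005" --pt "0 -0.001 0.001 0 0 1.5 0.005" --pt "0 -0.001 0.001 0 0 1.5 0.005" --pt "0 -0.001 0.001 0 0 1.5 0.005"

```text
time_s: 16.15
eef_pos: [0.5713, -0.0501, 0.1316]
eef_rot: [0.004, 0.849, 0.528, 0.003]
wrist_force: [-0.1, -2.6, 19.1]
opening: 0.221
```

Call:
arm_command --pt "0 0 0 0 0 0 0.005" --pt "0 0 0 0 0 0 0.005" --pt "0 0 0 0 0 0 0.005" --pt "0 0 0 0 0 0 0.005" --pt "0 0 0 0 0 0 0.005"

```text
time_s: 16.65
eef_pos: [0.5713, -0.0501, 0.1316]
eef_rot: [0.004, 0.849, 0.528, 0.003]
wrist_force: [0.2, -1.8, 17.7]
opening: 0.217
```

Run:
```python
from disc import *
o,m,p,d,P=look("w11");print(o["torque"])
r=np.hypot(P[...,0]-.570,P[...,1]+.0495);k=(d>0)&(r<.034)&(P[...,2]>.045)&(P[...,2]<.06);Q=P[k]
print("captop z",np.median(Q[:,2]),len(Q))
A=np.c_[Q[:,:2]-Q[:,:2].mean(0),np.ones(len(Q))];print(np.linalg.lstsq(A,Q[:,2],rcond=None)[0])
go(.5692,-.049,.132,63.2)
s,_=camera("side");s=cv2.resize(s[140:220,285:390],None,fx=4,fy=4,interpolation=2)
w=cv2.resize(p,(512,320));v=np.zeros((320,420+512-150,3),np.uint8);v[:,:420]=s;v[:,420:]=w[:,75:437];cv2.imwrite("pics/fin.png",v[:,:,::-1])
```

```text
[-0.33914174  0.56282854  0.38643943]
captop z 0.053618879708141276 5797
[-0.00594007 -0.02292079  0.05350151]
t [ 0.0001 -0.0024 -0.0004] rv [ 0.53 -0.01  0.55] q6 0.17 F [ 0.1 -2.4 18. ] open 0.0186 t 16.7 pinch 0.0539
```

View pics/fin.png

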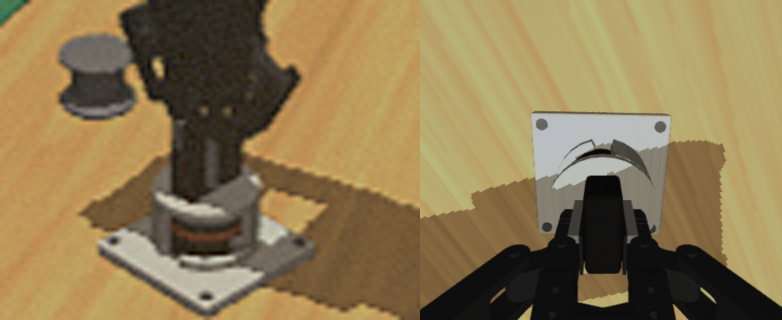

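The final picture shows the cap's rim down on the plate in the side view at (205,250), and its bar across the base. The cap top reads about 52 mm, which is the home height. I'm handing in.

```bash
python3 -c "
from bench import ctrl
print(ctrl.hand_in());o=ctrl.get_obs();print(o['time_s'],o['eef_pos'],o['wrist_force'])"
```

```text
the job is handed in; nothing more can be done
None
the job is handed in; nothing more can be done
```

The inductor is assembled and I handed it in at about 16.7 s, with the gripper still holding the cap and pressing it home. The hand-in gave no verdict.

- **Disc:** I released it about 4 mm above the lower core because the fingertips touched down before it did. It landed flat, top at about 55 mm and about 1–1.5 mm off centre.
- **Cap:** it went over the disc and lugs with no resistance. I pressed it home and turned it about 89–90° clockwise.
- **Last checks:** the cap top read about 52 mm after allowing for the roughly 1.5 mm the wrist camera reads high, so the rim should be on the plate. The arm was pressing with about 18 N and holding still, with the cap still gripped.

**What did not agree or was not checked:**
- The top and wrist cameras differed by 1–2 mm on positions. At the end the tool stood about 2 mm from my estimate of the base axis; the limit is 5 mm.
- The raw depth fit of the cap top sloped about 0.02 rad, against a limit of 0.08.
- The first press peaked at 55 N at the wrist, with 26 N sideways. I eased it to about 20 N before twisting.
- I did not measure the clamping force on the disc or how far the lower core went down; both are inferred from the cap's height.
- I did not measure the screwdriver and spool again at the end, but the arm never went near them.

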